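# Stand the leaning bottle case back in its corner

### The arm

A 6-joint arm with a two-finger parallel gripper is mounted at the origin on the work surface. World frame = base frame: x ahead of the robot, y to its left, z up, the work surface at z = 0. Lengths are in mm, angles in rad, forces in N, time in s.
With the tool pointing down it reaches from about 300 to 775 mm from the base axis. Payload 14.6 kg.
Tool frame: the origin (TCP) lies on the centre line of the jaws, within the pads' length; the fingertips stand 19 mm ahead of it and the grasp point (between the pads) is the TCP (bot.tip_reach is the distance from the TCP to the fingertips, in mm); z points along the fingers, y is the line along which they close (so a half turn about z gives the same grasp; the last joint's range is limited). The gripper opens to 85 mm and grips with 20 to 120 N. Pads are 22 mm wide; open, the fingers measure 114 mm over their backs; the gripper's body (76 mm by 85 mm) begins 54 mm behind the grasp point. The pads swing forward as they close: fully open they stand 13 mm farther back than shut.
Start: joints at [-0.067, 0.3, 1.521, -0, 1.321, -0.067], TCP at [549.99, -0.002, 228.781] pointing down, gripper open.
Joint ranges: [-3.03, 3.03], [-0.79, 2.21], [0.23, 2.52], [-1.04, 4.18], [0, 3.07], [-2.55, 2.55]. Speed limits (rad/s): [2.22, 2.22, 2.57, 3.14, 3.14, 3.14].

### API

Orientations are given as a unit quaternion [w, x, y, z].
In Python, from rig import bot gives the robot as it stands. Calls block until the motion is done:
- bot.move_to(position, orientation): joint-space move of the TCP to a pose.
- bot.servo_line(position, attitude=None, speed=150, until_force=None): straight line of the TCP; attitude=None keeps the orientation; speed is the mean speed in mm/s. With until_force (N) it stops when the force on the tool has changed by that much, and returns True; else False.
- bot.move_joints(angles): joint-space move.
- bot.move_gripper(opening, grip_force=None): finger opening in mm; grip_force is the grip in N (None keeps the last); returns when the fingers have stopped.
- bot.dwell(seconds).
- bot.ik(position, orientation): joint angles nearest the present ones, or None.
- bot.read_state(): the state.
- bot.read_camera(name): name is "scene" or "side" or "wrist"; returns a dict with "image" (384x512x3 uint8, blue, green, red), "depth" (384x512 float32, mm along the optical axis (not along the pixel's ray), 0 where there is no reading), "fovy" (degrees; the focal length in pixels is half the picture's height over the tangent of half this angle, whatever the lens; pixels are square), "cx", "cy" (the principal point, pixels), "eye" and "attitude" of the camera in the world; the wrist camera has in their place "mount" (4x4, takes a point from camera to tool coordinates, whose origin is the TCP and whose axes are the flange's). Camera axes: x right, y down, z forward; pixel columns grow to the right and rows downward; lengths in mm; the calibration is good to about 2 mm. A picture is of the moment at which its call begins: read the wrist's pose just before it.
A pose or a line that the arm cannot do raises bot.MotionError and nothing moves.
- bot.finish_job(): hands the job in; it is judged then, once.
The state is a dict: "clock": time; "joint_positions": joint angles; "qvel": joint speeds; "effort": joint torques, N m; "ee_pos": TCP position; "tool_rot": TCP orientation; "ft_force": force on the tool from outside, world axes, zero at the start; "moment": the same for the moment, N m; "grip_width": finger opening in mm; "grip_force": force on a finger pad.
Only numpy, scipy, OpenCV 4.12 (cv2) and the standard library are available. Lean on these libraries where they do the work, as an engineer would, in place of code of your own. Each camera call takes 0.05 s, during which the arm holds its last target. There are 200 camera calls.

### The job

The wooden twin-bottle case has tipped over sideways and leans against the side of the bottle rack. Without grasping or lifting it, push it with the fingertips until it stands upright on its base again and sits snug in the corner: its side flush against the rack and its far end against the low back rail. Leave the bottle, the wine glass and the jar alone.

Things in the scene. Friction and masses are not known exactly. Their poses are not given: they have to be found in the camera images.
- rack: Fixed pine bottle rack with a low back rail. Origin: the inner corner, on the counter, where the rack's plain left side (plane y=0, x -300 to 0 mm, 270 high) meets the rail's near face (plane x=0, y 0 to 300, 80 high, 22 thick). Axes at yaw 0: x away from the robot, y left, z up. The rack fills y 0 to -130. Its yaw is -0.3 to 0.1 rad.
- case_center (a point): Centre (of mass too) of the closed pine case, 150 mm long (x), 90 thick (y), 250 tall (z), 0.5-0.95 kg, loose, slides easily. Leans 0.52 rad to rack -y: on its lower right edge, top right edge on the rack's side, lower left edge 45 up, far end 35-80 short of the rail. Pushed in at the lower left edge, its foot slides in; below 0.34 rad it drops onto its base. In place: rack x -75, y 45, z 125.
- bottle: Bystander: standing green half bottle, 62 mm diameter, 240 mm tall, loose, to the right of the rack. Origin at the centre of its base, z up.
- glass: Bystander: standing stemmed wine glass, 80 mm widest diameter, 180 mm tall, loose, to the right of the rack's near end, or on the robot's side well to the left of the case. Origin at the centre of its foot, z up.
- jar: Bystander: standing amber jar with a steel cap, 72 mm diameter, 85 mm tall, loose, in the other of the wine glass's two places. Origin at the centre of its base, z up.
There are look-alikes about, which are no part of the job. Of the things that look like the part that bears case_center, the largest one is meant.

How it is judged:
By the outcome, as a careful person would: the job done as asked, in the order asked, and still so for the second after the job is handed in, with the robot touching nothing.
It also fails if it takes over 58 s, if anything falls off the work surface, if the arm or the gripper's body presses on something with over 40 N, if the wrist force passes 120 N, or if a joint passes its speed limit or range.

## Working session

There is one attempt and no reset: what is moved stays moved. The work goes in short steps, each a Python script; the robot and the scene stay as the last script left them, time stands still between calls to the robot, and variables do not carry over. Pictures are saved under pics/ and viewed, at most 10 in all, crops included, and the job is handed in when it is done.

```bash
ls; mkdir -p pics; cat > h.py <<'E'
import numpy as np, cv2
from rig import bot
from scipy.spatial.transform import Rotation as R
def rot(q): return R.from_quat([q[1],q[2],q[3],q[0]]).as_matrix()
def quat(M):
    q=R.from_matrix(M).as_quat(); return [q[3],q[0],q[1],q[2]]
def cloud(c):
    h,w=c["depth"].shape; f=h/2/np.tan(np.radians(c["fovy"])/2)
    u,v=np.meshgrid(np.arange(w),np.arange(h)); d=c["depth"]
    P=np.stack([(u-c["cx"])/f*d,(v-c["cy"])/f*d,d],-1)
    A=np.array(c["attitude"]); A=rot(A) if A.size==4 else A
    P=P@A.T+np.array(c["eye"]); P[d==0]=np.nan
    return P
E
python3 - <<'E'
from h import *
ims=[]
for n in("scene","side"):
    c=bot.read_camera(n); np.savez(n+".npz",P=cloud(c),im=c["image"]); cv2.imwrite(f"pics/{n}0.png",c["image"])
    print(n,c["fovy"],c["eye"],c["attitude"],(c["depth"]==0).mean())
E
```

```text
pics
scene 43.91262498481479 [1374.58431026 -196.38418402 1155.20925053] [-0.25675742  0.7542093   0.57458176 -0.18734928] 0.003997802734375
side 48.10364116697733 [1206.23456583 -212.10043509 1202.16290727] [-0.22173153  0.79609332  0.54156718 -0.15419318] 0.003977457682291667
```

View pics/scene0.png

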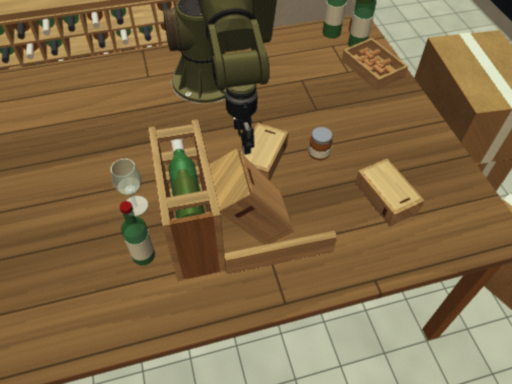

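View pics/side0.png

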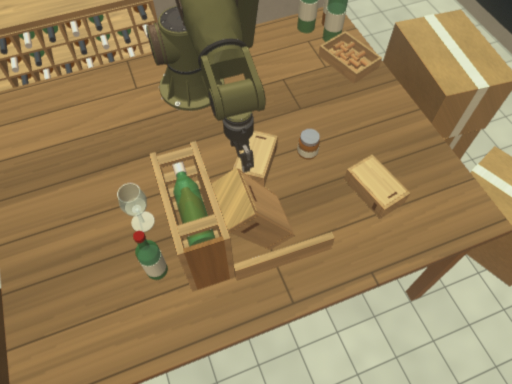

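The scene view shows the case leaning at about (250,195), the rack at (185,200) and the rail at (280,250). There is a small look-alike box at (267,148), the jar at (320,142), and the glass and bottle right of the rack.

```bash
python3 - <<'E'
from h import *
P=[];C=[]
for n in("scene","side"):
    d=np.load(n+".npz"); P.append(d["P"].reshape(-1,3)); C.append(d["im"].reshape(-1,3))
P=np.vstack(P);C=np.vstack(C)
ok=np.isfinite(P[:,0])&(P[:,2]<400)&(P[:,2]>-10);P=P[ok];C=C[ok]
x0,x1,y0,y1=300,900,-320,380
o=np.argsort(P[:,2]);P=P[o];C=C[o]
s=0.8
H=np.zeros((int((x1-x0)*s),int((y1-y0)*s)),np.float32)
m=(P[:,0]>x0)&(P[:,0]<x1-2)&(P[:,1]>y0+2)&(P[:,1]<y1);P=P[m]
# up = +x, left = +y
H[((x1-P[:,0])*s).astype(int).clip(0,H.shape[0]-1),((y1-P[:,1])*s).astype(int).clip(0,H.shape[1]-1)]=P[:,2]
H=cv2.dilate(H,np.ones((2,2)))
I=cv2.applyColorMap((H.clip(0,300)*0.85).astype(np.uint8),cv2.COLORMAP_JET)
for x in range(300,900,100): cv2.putText(I,str(x),(0,int((x1-x)*s)),0,.35,(255,255,255)); cv2.line(I,(0,int((x1-x)*s)),(560,int((x1-x)*s)),(90,90,90),1)
for y in range(-300,380,100): cv2.putText(I,str(y),(int((y1-y)*s),475),0,.35,(255,255,255)); cv2.line(I,(int((y1-y)*s),0),(int((y1-y)*s),480),(90,90,90),1)
cv2.imwrite("pics/top.png",I)
E
```

```text
(no output)
```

View pics/top.png

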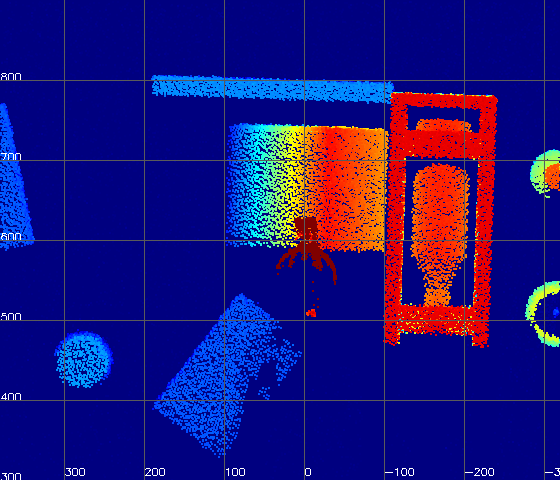

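```bash
python3 - <<'E'
from h import *
P=np.vstack([np.load(n+".npz")["P"].reshape(-1,3) for n in("scene","side")]);P=P[np.isfinite(P[:,0])]
x,y,z=P.T
def edge(m,ax,lo,q):  # edge along: for bins of lo coordinate take quantile of other
    Q=P[m];b=np.arange(*lo);X=[];Y=[]
    for a in b:
        s=Q[(Q[:,1-ax]>=a)&(Q[:,1-ax]<a+8)][:,ax]
        if len(s)>8: X.append(a+4);Y.append(np.quantile(s,q))
    p=np.polyfit(X,Y,1); r=np.array(Y)-np.polyval(p,X);g=abs(r)<3
    return np.polyfit(np.array(X)[g],np.array(Y)[g],1),g.sum(),r.std()
rail=(abs(z-80)<3)&(x>760)&(x<820)&(y>-100)&(y<195)
rk=(abs(z-270)<4)&(x>460)&(x<790)&(y>-150)&(y<-80)
print("rail near",edge(rail,0,(-95,185,8),.02),"far",edge(rail,0,(-95,185,8),.98))
print("rack left",edge(rk,1,(480,780,8),.98), np.median(z[rk]),np.median(z[rail]))
cs=(x>560)&(x<760)&(y>-95)&(y<100)&(z>30)&(z<300)
cs2=cs&~((y<45)&(x<650)&(y>-50))
print("case far",edge(cs,0,(-80,90,8),.98),"near",edge(cs2,0,(-90,90,8),.02))
for xx in (680,720): 
  for a in range(-110,110,15):
    m=(abs(x-xx)<10)&(y>a)&(y<a+6)&(z>5); print(xx,a+3,m.sum(),np.round(np.median(z[m]),1) if m.any() else 0)
box=(z>20)&(z<70)&(x<560)&(x>320)&(y>-20)&(y<200); Q=P[box]; print("box",cv2.minAreaRect(Q[:,:2].astype(np.float32)),np.quantile(Q[:,2],[.1,.5,.9]), Q[:,0].max())
E
```

```text
rail near (array([3.42952285e-02, 7.77250556e+02]), np.int64(35), np.float64(0.5535202807986205)) far (array([3.28460819e-02, 7.98074810e+02]), np.int64(35), np.float64(0.6450483978365853))
rack left (array([-3.36035309e-02, -8.40730867e+01]), np.int64(38), np.float64(0.5293738121970263)) 268.76921895437897 79.19243370586628Traceback (most recent call last):
  File "<stdin>", line 17, in <module>
  File "<stdin>", line 10, in edge
    raise TypeError("expected non-empty vector for x")
TypeError: expected non-empty vector for x
```

```bash
cat >> h.py <<'E'
YAW=-0.034; O=np.array([773.5,-110.1,0])
M=R.from_euler('z',YAW).as_matrix()
def W(p): return M@np.array(p,float)+O
def Rk(P): return (P-O)@M
E
python3 - <<'E'
from h import *
P=np.vstack([np.load(n+".npz")["P"].reshape(-1,3) for n in("scene","side")]);P=P[np.isfinite(P[:,0])]
p=Rk(P);x,y,z=p.T
for a in range(0,240,12):
    m=(x<-15)&(x>-230)&(y>a)&(y<a+6)&(z>15); m2=m&(x>-110)&(x<-60)
    if m2.any(): print(a+3,np.round(np.median(z[m2]),1),"x",np.round(np.quantile(x[m],[.01,.03,.97,.99]),1))
box=(z>20)&(z<70)&(P[:,0]<560)&(P[:,0]>320)&(P[:,1]>-20)&(P[:,1]<200)
Q=p[box]; r=cv2.minAreaRect(Q[:,:2].astype(np.float32)); print("box",r,cv2.boxPoints(r).round(),np.quantile(Q[:,2],[.1,.5,.9]))
E
```

```text
3 219.8 x [-216.2 -204.1  -29.4  -19.4]
15 222.8 x [-184.5 -179.6  -37.8  -36.2]
27 230.1 x [-182.4 -179.   -37.1  -36.4]
39 236.9 x [-226.8 -223.9  -36.6  -36.1]
51 244.2 x [-228.8 -222.4  -36.1  -35.5]
63 251.1 x [-227.4 -223.9  -36.2  -35.3]
75 258.0 x [-224.3 -217.3  -36.4  -35.8]
87 247.8 x [-225.2 -217.7  -36.1  -35.2]
99 229.2 x [-224.2 -216.5  -36.7  -36. ]
111 207.9 x [-223.8 -217.5  -36.4  -35.6]
123 185.7 x [-225.6 -219.   -36.4  -35.7]
135 165.7 x [-226.1 -222.3  -36.6  -35.5]
147 144.8 x [-227.5 -224.   -36.2  -35.5]
159 124.3 x [-224.2 -217.2  -36.2  -35.1]
171 103.4 x [-183.5 -173.4  -36.3  -35.3]
183 83.0 x [-182.4 -174.4  -36.3  -34.5]
195 61.1 x [-182.3 -171.1  -37.1  -36.5]
207 42.6 x [-102.4 -102.4 -102.4 -102.4]
box ((-349.0375671386719, 190.59117126464844), (109.70259857177734, 184.8513641357422), 54.30875778198242) [[-456.  200.]
 [-306.   92.]
 [-242.  181.]
 [-392.  289.]] [52.27421715 62.49867558 66.09680145]
```

```bash
cat >> h.py <<'E'
def att(push, tilt, s=1):
    """tool attitude: z = horizontal rack dir `push` tilted down; y (closing) horizontal, perpendicular to push"""
    d=M@np.array(push,float); zt=np.sin(tilt)*d+np.cos(tilt)*np.array([0,0,-1.])
    yt=s*np.cross([0,0,1.],d); xt=np.cross(yt,zt)
    return quat(np.c_[xt,yt,zt])
def tcp(tip,push,tilt,reach):
    d=M@np.array(push,float); zt=np.sin(tilt)*d+np.cos(tilt)*np.array([0,0,-1.])
    return W(tip)-reach*zt
E
python3 - <<'E'
from h import *
s=bot.read_state(); print(bot.tip_reach,s["tool_rot"],s["clock"],s["grip_width"])
for nm,push,tips in(("y",(0,-1,0),[(-111,290,60),(-111,215,45),(-111,100,45),(-111,100,200)]),("x",(1,0,0),[(-240,45,60),(-150,45,60),(-240,45,330)])):
  for t in(.6,.8,.95):
    for sg in(1,-1):
      q=[bot.ik(tcp(p,push,t,19),att(push,t,sg)) for p in tips]
      print(nm,t,sg,[None if a is None else np.round(a,2).tolist() for a in q])
E
```

```text
19.0 [-4.07588438e-04  7.07107647e-01  7.07105704e-01 -3.63514309e-04] 0.1 85.39298979084506
y 0.6 1 [[0.41, 0.95, 0.96, -0.54, 1.53, 0.55], [0.32, 0.9, 1.1, -0.57, 1.41, 0.52], [0.16, 0.82, 1.24, -0.62, 1.27, 0.44], [0.16, 0.65, 1.14, -0.59, 1.49, 0.28]]
y 0.6 -1 [None, None, None, None]
y 0.8 1 [[0.46, 1.04, 0.87, -0.69, 1.66, 0.59], [0.37, 0.98, 1.03, -0.72, 1.53, 0.59], [0.22, 0.89, 1.21, -0.79, 1.38, 0.54], [0.22, 0.71, 1.13, -0.77, 1.56, 0.36]]
y 0.8 -1 [None, None, None, None]
y 0.95 1 [[0.49, 1.12, 0.8, -0.8, 1.75, 0.59], [0.4, 1.04, 0.98, -0.83, 1.62, 0.62], [0.25, 0.95, 1.17, -0.9, 1.46, 0.6], [0.25, 0.75, 1.13, -0.9, 1.61, 0.42]]
y 0.95 -1 [[0.49, 1.12, 0.8, -0.8, 1.75, -2.55], [0.4, 1.04, 0.98, -0.83, 1.62, -2.52], [0.25, 0.95, 1.17, -0.9, 1.46, -2.54], None]
x 0.6 1 [[-0.23, 0.26, 2.12, 0.57, 0.2, -2.29], [-0.19, 0.42, 1.89, 0.35, 0.26, -2.04], [-0.23, -0.13, 1.81, 0.14, 0.87, -1.82]]
x 0.6 -1 [[-0.23, 0.26, 2.12, 0.57, 0.2, 0.85], [-0.19, 0.42, 1.89, 0.35, 0.26, 1.1], [-0.23, -0.13, 1.81, 0.14, 0.87, 1.32]]
x 0.8 1 [[-0.25, 0.27, 2.24, 2.34, 0.22, 2.21], [-0.21, 0.42, 2.01, 2.1, 0.14, 2.48], [-0.25, -0.21, 1.96, 0.27, 0.62, -1.94]]
x 0.8 -1 [[-0.25, 0.27, 2.24, 2.34, 0.22, -0.94], [-0.21, 0.42, 2.01, 2.1, 0.14, -0.66], [-0.25, -0.21, 1.96, 0.27, 0.62, 1.2]]
x 0.95 1 [[-0.27, 0.32, 2.3, 2.7, 0.46, 1.84], [-0.22, 0.45, 2.07, 2.7, 0.36, 1.88], [-0.27, -0.25, 2.06, 0.47, 0.43, -2.14]]
x 0.95 -1 [[-0.27, 0.32, 2.3, 2.7, 0.46, -1.31], [-0.22, 0.45, 2.07, 2.7, 0.36, -1.26], [-0.27, -0.25, 2.06, 0.47, 0.43, 1.0]]
```

```bash
python3 - <<'E'
from h import *
bot.move_gripper(60)
Y=(0,-1,0);t=.8;q=att(Y,t)
go=lambda tip:tcp(tip,Y,t,14)
p=np.array(bot.read_state()["ee_pos"]);p[2]=340; bot.servo_line(p,speed=200)
bot.move_to(go((-111,330,250)),q)
bot.servo_line(go((-111,255,47)),speed=200)
for th in np.arange(.52,.37,-.03):
    e=250*np.sin(th)+90*np.cos(th)
    h=bot.servo_line(go((-111,e+6,90*np.sin(th)+1)),speed=70,until_force=30)
    s=bot.read_state();print(round(th,2),h,np.round(Rk(np.array(s["ee_pos"])),1),np.round(s["ft_force"],1),s["clock"])
    if h: break
c=bot.read_camera("scene");cv2.imwrite("pics/s1.png",c["image"][100:300,100:380].repeat(2,0).repeat(2,1))
E
```

```text
0.52 False [-111.   218.6   55.6] [ 0.  -0.2 -0.4] 4.3583
0.49 False [-111.1  213.    52.8] [1.3 0.2 0.3] 4.6083
0.46 False [-111.1  207.3   50.5] [-0.1 -0.5  0.5] 4.8583
0.43 False [-111.1  201.7   48.1] [ 0.1 -0.7 -1.1] 5.1083
0.4 False [-111.   196.1   45.8] [ 0.7  0.7 -0.2] 5.3583
0.37 False [-111.   190.3   43.4] [ 0.8  0.3 -0.1] 5.6083
```

View pics/s1.png

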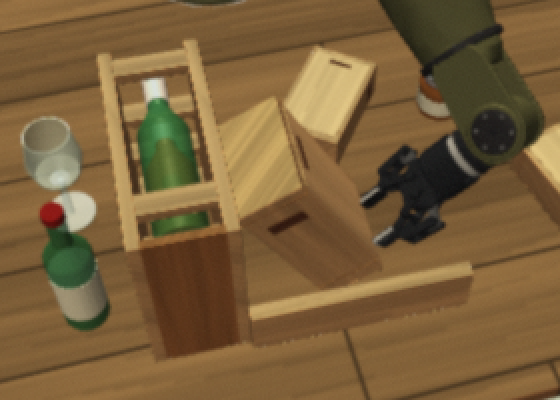

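The case has not moved, and the fingertips at about (365,200) and (380,240) in the crop are just short of the face. I'll measure where the tips really are.

```bash
python3 - <<'E'
from h import *
P=[]
for n in("scene","side"):
    c=bot.read_camera(n);p=Rk(cloud(c)).reshape(-1,3);P.append(p[np.isfinite(p[:,0])])
P=np.vstack(P);x,y,z=P.T
for x0,x1 in((-175,-140),(-80,-45),(-120,-100)):
  for a in range(141,240,6):
    m=(x>x0)&(x<x1)&(y>a)&(y<a+6)&(z>8)
    if m.any(): print(x0,a+3,m.sum(),np.round(np.quantile(z[m],[.05,.5,.95])))
E
```

```text
-175 144 28 [137. 144. 149.]
-175 150 23 [128. 133. 139.]
-175 156 25 [116. 121. 128.]
-175 162 24 [103. 109. 115.]
-175 168 25 [ 91.  97. 102.]
-175 174 22 [81. 85. 90.]
-175 180 22 [67. 74. 81.]
-175 186 21 [57. 62. 70.]
-175 192 16 [45. 56. 64.]
-175 198 10 [59. 63. 69.]
-175 204 18 [59. 69. 73.]
-175 210 14 [59. 73. 79.]
-175 216 21 [76. 84. 90.]
-175 222 40 [81. 89. 96.]
-175 228 50 [ 76.  93. 101.]
-175 234 37 [ 74.  99. 107.]
-175 240 41 [ 79. 105. 112.]
-80 144 36 [138. 143. 150.]
-80 150 32 [124. 131. 138.]
-80 156 27 [115. 120. 126.]
-80 162 32 [102. 109. 114.]
-80 168 32 [ 90.  96. 105.]
-80 174 28 [77. 86. 91.]
-80 180 28 [68. 73. 81.]
-80 186 29 [55. 61. 67.]
-80 192 29 [43. 56. 65.]
-80 198 31 [53. 60. 68.]
-80 204 34 [55. 67. 74.]
-80 210 39 [57. 72. 78.]
-80 216 38 [59. 78. 91.]
-80 222 58 [66. 88. 94.]
-80 228 63 [ 85.  94. 102.]
-80 234 63 [ 78.  99. 111.]
-80 240 65 [ 78.  98. 114.]
-120 144 17 [138. 143. 148.]
-120 150 16 [124. 131. 137.]
-120 156 15 [115. 121. 127.]
-120 162 16 [104. 109. 116.]
-120 168 16 [ 92.  99. 104.]
-120 174 14 [79. 86. 91.]
-120 180 11 [70. 73. 81.]
-120 186 16 [57. 62. 69.]
-120 192 7 [43. 47. 55.]
-120 234 3 [104. 105. 109.]
-120 240 28 [100. 107. 112.]
```

```bash
cat >> h.py <<'E'
def view(name,crop=True):
    c=bot.read_camera("scene");cv2.imwrite(f"pics/{name}.png",c["image"][100:300,100:380].repeat(2,0).repeat(2,1))
    P=[]
    for n in("scene","side"):
        c=bot.read_camera(n);p=Rk(cloud(c)).reshape(-1,3);P.append(p[np.isfinite(p[:,0])])
    return np.vstack(P)
def prof(P,x0=-110,x1=-60):
    x,y,z=P.T
    for a in range(0,230,10):
        m=(x>x0)&(x<x1)&(y>a)&(y<a+4)&(z>8)
        if m.any(): print(a+2,m.sum(),np.round(np.quantile(z[m],[.05,.5,.95])))
E
python3 - <<'E'
from h import *
Y=(0,-1,0);q=att(Y,.8)
for th in np.arange(.47,.31,-.03):
    e=250*np.sin(th)+90*np.cos(th)
    h=bot.servo_line(W((-111,e-5,90*np.sin(th)+4)),speed=70,until_force=35)
    s=bot.read_state();print(round(th,2),h,np.round(Rk(np.array(s["ee_pos"])),1),np.round(s["ft_force"],1),s["clock"])
    if h: break
bot.dwell(.3)
prof(view("s2"),-130,-90)
E
```

```text
0.47 False [-111.   188.8   44.8] [0.1 3.  0.5] 6.0083
0.44 False [-111.   182.8   42.3] [0.9 0.8 0.6] 6.2583
0.41 False [-111.1  177.    39.9] [ 0.3  0.2 -0.3] 6.5083
0.38 False [-111.1  171.1   37.4] [-0.3  0.8 -0.1] 6.7583
0.35 False [-111.1  165.    34.8] [-0.1  0.7 -1. ] 7.0083
0.32 False [-111.1  158.8   32.2] [1.1 0.1 0.3] 7.2583
2 8 [265. 268. 270.]
12 33 [237. 240. 243.]
22 49 [240. 242. 246.]
32 45 [243. 246. 250.]
42 43 [245. 249. 250.]
52 44 [249. 251. 254.]
62 47 [250. 254. 256.]
72 45 [254. 257. 260.]
82 46 [256. 259. 262.]
92 39 [260. 262. 266.]
102 24 [244. 249. 252.]
112 5 [210. 226. 229.]
122 11 [172. 179. 187.]
132 11 [135. 145. 152.]
142 9 [ 98. 107. 114.]
152 9 [61. 70. 80.]
162 3 [41. 41. 42.]
202 4 [91. 97. 99.]
212 45 [ 94. 101. 113.]
222 41 [108. 116. 122.]
```

View pics/s2.png

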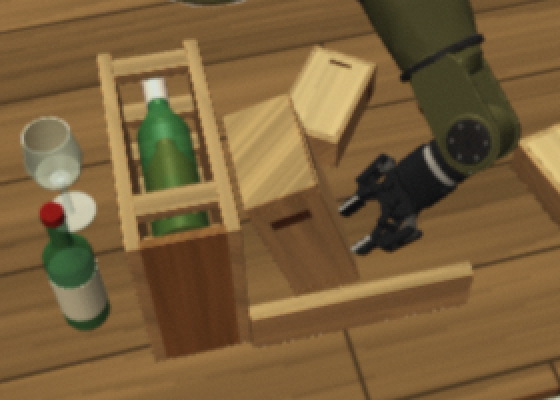

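The case now leans about 0.27 rad with its top off the rack, held only by the fingertips. I'll back off slowly so it settles on its base.

```bash
python3 - <<'E'
from h import *
p=Rk(np.array(bot.read_state()["ee_pos"]))
bot.servo_line(W(p+[0,30,6]),speed=40)
bot.dwell(.5)
P=view("s3");prof(P,-130,-90)
x,y,z=P.T;m=(x<-10)&(x>-210)&(y>8)&(y<190)&(abs(z-250)<5);r=cv2.minAreaRect(P[m][:,:2].astype(np.float32));print(r,cv2.boxPoints(r).round(1))
E
```

```text
2 9 [266. 269. 271.]
82 143 [ 48. 129. 250.]
92 54 [238. 251. 254.]
102 42 [248. 252. 254.]
112 41 [248. 250. 254.]
122 45 [248. 251. 254.]
132 39 [246. 250. 253.]
142 41 [247. 250. 253.]
152 41 [246. 249. 252.]
162 36 [246. 249. 251.]
172 23 [245. 249. 250.]
((-111.43928527832031, 130.24685668945312), (98.86518096923828, 154.4814453125), 89.9603042602539) [[-188.7   80.9]
 [ -34.2   80.8]
 [ -34.2  179.6]
 [-188.6  179.7]]
```

View pics/s3.png

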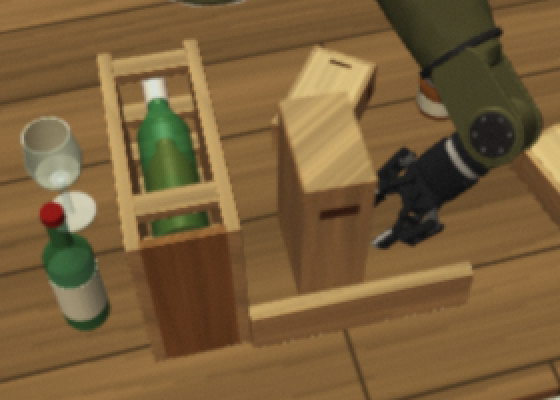

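The case stands upright, square to the rack and about 84 mm off it. Next I push it sideways to the rack.

```bash
python3 - <<'E'
from h import *
p=Rk(np.array(bot.read_state()["ee_pos"])); print(p)
bot.servo_line(W([-111,p[1]+5,60]),speed=60)
bot.servo_line(W([-111,115,60]),speed=70,until_force=25)
h=bot.servo_line(W([-111,70,60]),speed=30,until_force=15)
s=bot.read_state();print(h,np.round(Rk(np.array(s["ee_pos"])),1),np.round(s["ft_force"],1),s["clock"])
bot.servo_line(W([-111,150,90]),speed=150)
P=view("s4");prof(P,-130,-90)
x,y,z=P.T;m=(x<-10)&(x>-210)&(y>-2)&(y<190)&(abs(z-250)<5);r=cv2.minAreaRect(P[m][:,:2].astype(np.float32));print(r,cv2.boxPoints(r).round(1))
E
```

```text
[-111.03662575  189.2015608    38.29886116]
True [-110.9   91.7   59.8] [1.3 5.7 2.5] 11.95
2 24 [245. 250. 271.]
12 45 [245. 249. 252.]
22 46 [246. 249. 252.]
32 45 [246. 248. 251.]
42 43 [246. 249. 251.]
52 42 [245. 248. 252.]
62 41 [246. 249. 251.]
72 42 [246. 249. 251.]
82 43 [246. 249. 252.]
92 4 [244. 246. 250.]
192 6 [147. 152. 156.]
202 52 [154. 160. 171.]
212 42 [163. 172. 180.]
222 96 [170. 181. 214.]
((-110.80059814453125, 46.511619567871094), (90.07666778564453, 153.47987365722656), 89.91875457763672) [[-187.6    1.6]
 [ -34.1    1.4]
 [ -34.    91.4]
 [-187.5   91.7]]
```

The case is now flush with the rack (sides at y 1.5 and 91.5) and 35 mm short of the rail. Next comes the push along x with closed fingers, on a diagonal heading that keeps the wrist clear of the rack.

```bash
python3 - <<'E'
from h import *
a=np.radians(35);H=(np.cos(a),-np.sin(a),0)
best=None
for t in(.6,.7,.8):
  for sg in(1,-1):
    print(t,sg,[None if (k:=bot.ik(tcp(p,H,t,19),att(H,t,sg))) is None else np.round(k,2).tolist() for p in[(-270,60,330),(-225,38,60),(-160,38,60)]])
E
```

```text
0.6 1 [[0.03, -0.12, 1.81, -0.43, 1.01, -0.74], [-0.02, 0.33, 2.01, -0.89, 0.44, -0.2], [-0.03, 0.45, 1.84, -0.79, 0.48, -0.3]]
0.6 -1 [[0.03, -0.12, 1.81, -0.43, 1.01, 2.4], None, None]
0.7 1 [[0.07, -0.15, 1.87, -0.55, 0.93, -0.63], None, None]
0.7 -1 [[0.07, -0.15, 1.87, -0.55, 0.93, 2.51], None, None]
0.8 1 [[0.1, -0.17, 1.93, -0.69, 0.87, -0.5], None, None]
0.8 -1 [None, None, None]
```

```bash
python3 - <<'E'
from h import *
for d in(0,8,15,22,30):
 a=np.radians(d);H=(np.cos(a),-np.sin(a),0)
 for t in(.6,.7,.8,.9,1.):
  cl=73*np.sin(t)*np.cos(a)-38*np.cos(t)*np.cos(a)-42*np.sin(a)
  for sg in(1,-1):
   for z in (60,90):
    k=[bot.ik(tcp(p,H,t,19),att(H,t,sg)) for p in[(-270,55,330),(-225,45,z),(-150,45,z)]]
    if all(q is not None for q in k): print(d,t,sg,z,"clear",round(cl),[np.round(q,2).tolist() for q in k])
E
```

```text
0 0.6 1 60 clear 10 [[-0.22, -0.2, 1.88, 0.13, 0.88, -1.81], [-0.22, 0.28, 2.09, 0.53, 0.21, -2.25], [-0.19, 0.42, 1.89, 0.35, 0.26, -2.04]]
0 0.6 1 90 clear 10 [[-0.22, -0.2, 1.88, 0.13, 0.88, -1.81], [-0.22, 0.22, 2.07, 0.39, 0.28, -2.1], [-0.19, 0.36, 1.88, 0.28, 0.32, -1.97]]
0 0.6 -1 60 clear 10 [[-0.22, -0.2, 1.88, 0.13, 0.88, 1.33], [-0.22, 0.28, 2.09, 0.53, 0.21, 0.9], [-0.19, 0.42, 1.89, 0.35, 0.26, 1.1]]
0 0.6 -1 90 clear 10 [[-0.22, -0.2, 1.88, 0.13, 0.88, 1.33], [-0.22, 0.22, 2.07, 0.39, 0.28, 1.04], [-0.19, 0.36, 1.88, 0.28, 0.32, 1.17]]
0 0.7 -1 60 clear 18 [[-0.23, -0.25, 1.95, 0.18, 0.76, 1.29], [-0.23, 0.28, 2.14, 1.39, 0.13, 0.04], [-0.2, 0.41, 1.95, 0.88, 0.14, 0.57]]
0 0.7 -1 90 clear 18 [[-0.23, -0.25, 1.95, 0.18, 0.76, 1.29], [-0.23, 0.21, 2.13, 0.88, 0.16, 0.55], [-0.2, 0.35, 1.94, 0.6, 0.19, 0.86]]
0 0.8 1 60 clear 26 [[-0.24, -0.29, 2.02, 0.25, 0.63, -1.92], [-0.24, 0.3, 2.2, 2.32, 0.2, 2.23], [-0.21, 0.42, 2.01, 2.1, 0.14, 2.48]]
0 0.8 -1 60 clear 26 [[-0.24, -0.29, 2.02, 0.25, 0.63, 1.22], [-0.24, 0.3, 2.2, 2.32, 0.2, -0.91], [-0.21, 0.42, 2.01, 2.1, 0.14, 
[... 6397 characters left out ...]
clear 15 [[0.01, -0.27, 2.05, -0.61, 0.59, 2.37], [-0.03, 0.35, 2.21, 4.0, 0.4, -2.14], [-0.03, 0.46, 2.01, 4.17, 0.36, -2.32]]
22 1.0 1 60 clear 22 [[0.03, -0.29, 2.12, -0.84, 0.51, -0.55], [-0.01, 0.39, 2.24, 3.83, 0.55, 1.19], [-0.01, 0.49, 2.05, 3.93, 0.49, 1.07]]
22 1.0 1 90 clear 22 [[0.03, -0.29, 2.12, -0.84, 0.51, -0.55], [-0.01, 0.3, 2.24, 3.93, 0.49, 1.07], [-0.01, 0.42, 2.05, 4.03, 0.44, 0.95]]
30 0.6 1 60 clear -12 [[-0.01, -0.15, 1.83, -0.37, 0.96, -0.89], [-0.03, 0.32, 2.03, -0.86, 0.38, -0.3], [-0.03, 0.45, 1.83, -0.75, 0.43, -0.43]]
30 0.6 1 90 clear -12 [[-0.01, -0.15, 1.83, -0.37, 0.96, -0.89], [-0.03, 0.26, 2.02, -0.74, 0.43, -0.44], [-0.03, 0.4, 1.82, -0.66, 0.48, -0.52]]
```

```bash
python3 - <<'E'
from h import *
a=np.radians(8);H=(np.cos(a),-np.sin(a),0);t=.7;q=att(H,t,1)
go=lambda tip:tcp(tip,H,t,19)
bot.servo_line(W([-111,260,330]),speed=250)
bot.move_gripper(0)
bot.move_to(go((-270,60,330)),q)
print(bot.servo_line(go((-225,52,90)),speed=150,until_force=12))
bot.servo_line(go((-165,52,90)),speed=50,until_force=12)
h=bot.servo_line(go((-140,52,90)),speed=25,until_force=12)
s=bot.read_state();print(h,np.round(Rk(np.array(s["ee_pos"])),1),np.round(s["ft_force"],1),s["clock"])
P=view("s5")
x,y,z=P.T;m=(x<5)&(x>-210)&(y>-2)&(y<190)&(abs(z-250)<5);r=cv2.minAreaRect(P[m][:,:2].astype(np.float32));print(r,cv2.boxPoints(r).round(1))
E
```

```text
True
True [-193.    55.8  117.1] [1.9 3.1 1. ] 19.3583
((-108.77500915527344, 46.52631378173828), (89.9653091430664, 153.30039978027344), 89.87726593017578) [[-185.5    1.7]
 [ -32.2    1.4]
 [ -32.    91.3]
 [-185.3   91.7]]
```

View pics/s5.png

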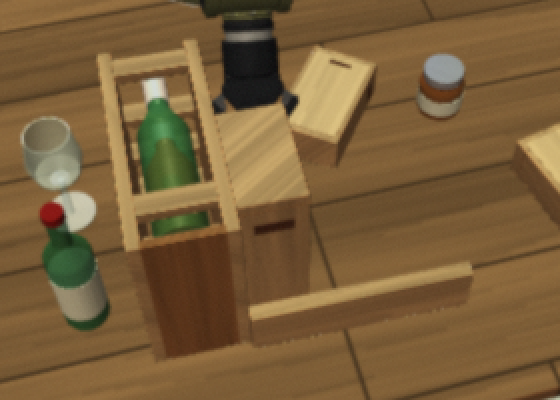

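The gripper has reached the near end, but the stops look early, with the case moved only 2 mm. I continue slowly with a higher force threshold.

```bash
python3 - <<'E'
from h import *
p=Rk(np.array(bot.read_state()["ee_pos"]))
for i in range(12):
    p[0]+=4
    h=bot.servo_line(W(p),speed=25,until_force=20)
    s=bot.read_state();print(h,np.round(Rk(np.array(s["ee_pos"])),1),np.round(s["ft_force"],1),round(s["clock"],1))
    if h or -s["ft_force"][0]>12: break
P=view("s6")
x,y,z=P.T;m=(x<5)&(x>-210)&(y>-2)&(y<190)&(abs(z-250)<5);r=cv2.minAreaRect(P[m][:,:2].astype(np.float32));print(r,cv2.boxPoints(r).round(1))
E
```

```text
False [-189.4   55.9  116.9] [-0.1  1.9 -1.1] 19.8
False [-185.4   55.9  116.9] [-0.7  3.  -0.9] 20.1
False [-181.3   55.9  117. ] [-0.1  3.2 -0.7] 20.4
False [-177.3   55.9  117. ] [-0.9  2.9 -1.5] 20.8
False [-173.3   55.9  117.1] [-1.3  2.3 -0.8] 21.1
False [-169.3   55.9  117. ] [-0.2  2.  -0.1] 21.4
False [-165.3   55.9  117.1] [-0.6  4.1 -0.8] 21.7
False [-161.3   55.9  117.1] [ 0.3  1.8 -1.9] 22.0
True [-159.8   56.   115.5] [-6.   0.2  2.7] 22.2
((-76.1358413696289, 46.440731048583984), (90.09770202636719, 152.6166229248047), 89.86104583740234) [[-1.526e+02  1.600e+00]
 [ 1.000e-01  1.200e+00]
 [ 3.000e-01  9.130e+01]
 [-1.523e+02  9.170e+01]]
```

```bash
python3 - <<'E'
from h import *
a=np.radians(8);H=(np.cos(a),-np.sin(a),0)
go=lambda tip:tcp(tip,H,.7,19)
p=Rk(np.array(bot.read_state()["ee_pos"]))
bot.servo_line(W(p+[-25,0,0]),speed=80)
bot.servo_line(go((-270,60,330)),speed=250)
Y=(0,-1,0);q=att(Y,.8)
bot.move_to(W([-111,260,330]),q)
bot.move_gripper(60)
bot.servo_line(W([-75,150,70]),speed=220)
bot.servo_line(W([-75,105,70]),speed=100)
h=bot.servo_line(W([-75,75,70]),speed=25,until_force=20)
s=bot.read_state();print(h,np.round(Rk(np.array(s["ee_pos"])),1),np.round(s["ft_force"],1),s["clock"])
bot.servo_line(W([-75,150,110]),speed=120)
bot.servo_line(W([-100,250,250]),speed=200)
P=view("s7")
x,y,z=P.T;m=(x<5)&(x>-210)&(y>-2)&(y<190)&(abs(z-250)<5);r=cv2.minAreaRect(P[m][:,:2].astype(np.float32));print(r,cv2.boxPoints(r).round(1),bot.read_state()["clock"])
E
```

```text
True [-75.   91.6  69.7] [0.9 3.1 1.8] 28.8667
((-76.19284057617188, 46.610633850097656), (90.06450653076172, 152.9210968017578), 89.97521209716797) [[-152.7    1.6]
 [   0.2    1.5]
 [   0.3   91.6]
 [-152.6   91.7]] 30.775
```

View pics/s7.png

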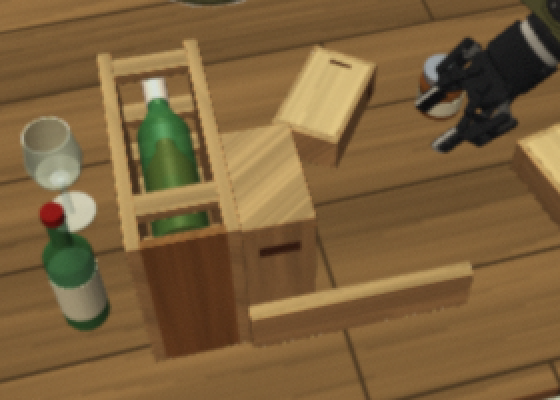

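The case stands upright in the corner, against the rack and the rail. The other things look undisturbed and the gripper is clear, so I'm handing in.

```bash
python3 -c "
from rig import bot
print(bot.finish_job())"
```

```text
the job is handed in; nothing more can be done
None
```

The case stands upright in the corner, flush to the rack and against the back rail to within the roughly 2 mm the cameras can resolve; the bottle, glass and jar were left alone, and I handed the job in at about 31 s.

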